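# Set the sounder and hold the reflector flap at 45 degrees

### The job

Set up the sound-reflection test: slide the round sounder sideways along its board, without lifting or tipping it, from the outer ring where it stands into the printed middle ring, and leave it standing there. Then raise the hinged metal reflector flap, which has a pull bar, to 45 degrees from flat (half-way to upright) so that the sound is thrown up to the ceiling microphone, and finish while still holding it steady at that angle, since it falls shut if let go. Leave the spare pickup block and everything else where it is.

Things in the scene. Friction and masses are not known exactly. Their poses are not given: they have to be found in the camera images.
- rig: The fixed test board, grey, 300 x 360 mm, 12 mm thick, lying on the table. Origin: centre of its underside; z up. Its top is at z = 12 mm in its own frame. Three printed rings (93 mm outer diameter) stand in a row along its own x at x = -95, 0, +95 mm, all at y = +140 mm. The flap lies over its middle. Hinge posts at x = +-88, y = 50 mm, 68 mm high.
- mid_ring (a point): Centre of the middle printed ring on the board's top: the sounder's target. Axes as the board's.
- sounder_center (a point): Centre, half-way up, of the loose round sounder (about 0.4 kg, differs by start), 74 mm tall: a low aluminium drum 76 mm in diameter up to 30 mm with a dark slot round it, a sloping shoulder up to 34 mm, then a plain round grip stem 32 mm in diameter from 34 to 74 mm above its underside. z is up. It stands on one of the two outer rings (either one); it is round, so its yaw does not matter.
- spare: The spare pickup, a loose low square aluminium block 46 x 46 x 28 mm standing on the other outer ring; origin at the centre of its underside. To be left there.
- flap (a joint): Angle of the reflector flap in rad: 0 = shut, lying level; 1.571 = upright; 0.785 = 45 degrees; range 0 to 1.75. It turns freely and falls shut under its own weight (about 0.5 kg with its bar; some 2 N at the bar carries it). The flap is an aluminium plate 156 mm wide and 5 mm thick, its far edge 125 mm from the hinge line.
- flap_hinge (a point): Middle of the flap's hinge line, which runs along the board's own x, at (0, 50, 58) mm in the board's frame; axes as the board's. Shut, the flap stretches from here along the board's -y; opening swings it up towards +y. At angle a the bar is 185 cos(a) mm from the hinge line on the -y side, 185 sin(a) mm above it.
- pull_bar (a point): Middle of the pull bar, fixed to the flap: a round steel bar 12 mm thick, 120 mm long, parallel to the hinge line, 185 mm from it, in the flap's plane. x along it, y to the hinge, z off the flap's upper face. Side rods 56 mm either side of its middle; 54 mm free space between bar and plate. Shut, it lies 58 mm above the table. It can turn between gripping fingers.
- weight: Bystander: small brass cylinder, 28 mm diameter, 24 mm tall, standing on the board near its +x edge beside the flap; origin at the centre of its underside.
- cup: Bystander: paper cup, 76 mm rim, 90 mm tall, left of the board; origin at the centre of its underside.
- calculator: Bystander: pocket calculator 160 x 80 x 14 mm, right of the board; origin at the centre of its underside.
- wrench: Bystander: steel open-end wrench lying right of the board; origin at its middle, on the underside.
- probe: Bystander: small dark hand-held sensor 75 x 40 x 24 mm, left of the board; origin at the centre of its underside.
Mind the look-alikes: they are no part of the job. Of the things like the part that bears sounder_center, leave any that is red; of the rest the smaller one is meant.

How it is judged:
By the outcome, as a careful person would: the job done as asked, in the order asked, and still so for the second after the job is handed in, while the arm keeps its last pose, push and grip.
It also fails if it takes over 51 s, if anything falls off the work surface, if the arm or the gripper's body presses on something with over 40 N, if the wrist force passes 120 N, or if a joint passes its speed limit or range.

### The arm

A 6-joint arm with a two-finger parallel gripper is mounted at the origin on the work surface. World frame = base frame: x ahead of the robot, y to its left, z up, the work surface at z = 0. Lengths are in mm, angles in rad, forces in N, time in s.
With the tool pointing down it reaches from about 325 to 850 mm from the base axis. Payload 15.5 kg.
Tool frame: the origin (TCP) lies at the very end of the fingers, on their centre line; the grasp point (between the pads) lies 19 mm behind it (manip.tcp_to_grasp is the y of the grasp point in the tool frame, in mm); y points along the fingers, x is the direction in which the jaws open and shut, and the axes are right-handed (so a half turn about y gives the same grasp; the last joint's range is limited). The gripper opens to 91 mm and grips with 3 to 60 N. Pads are 32 mm wide; open, the fingers measure 118 mm over their backs; the gripper's body (76 mm by 178 mm) begins 60 mm behind the grasp point.
Start: joints at [-1.331, 0.494, 1.345, -0, 1.302, -0.096], TCP at [205.954, -590.093, 213.915] pointing down, gripper open.
Joint ranges: [-2.91, 2.91], [-0.82, 2.16], [0.22, 2.67], [-1.22, 4.37], [0.12, 2.79], [-3.08, 3.08]. Speed limits (rad/s): [1.89, 1.89, 2.57, 3.01, 3.01, 3.01].

### API

Orientations are given as a unit quaternion [x, y, z, w].
In Python, from workcell import manip gives the robot as it stands. The module is installed in compiled form; this text tells all that it offers.
- The arm moves only by the tool step_arm, never from a script. Its argument "increments" is a list that holds one entry, the list of rows, each a list of 5 numbers: the shift along the tool's x, y, z in mm, then the turn about the tool's y in degrees, then the opening, from 0 (shut) to 1 (fully open). In form: [[[tx, ty, tz, turn, claw], ...]]. A call has 1 to 12 rows; each row is the pose to reach, as a shift and turn from the pose commanded when the call began, along the tool's axes at that moment; what a row does not reach only later rows make up. A row lasts 1/12 s, in which the tool goes at most 41.7 mm and 7.16 degrees, less where a joint would pass 70% of its speed; a pose out of reach is approached as far as the arm can. A call with a gripper value outside its range is refused whole. The fingers move at their own pace and stop on an object; "grip_force" is the grip in N (left out, the last holds). Time passes only in rows, so rows that repeat a pose let the fingers close. It gives the time, the measured TCP pose, the force and the opening at its end, in the units of the state.
- manip.sense(): the state, without advancing time (a new reading comes with each control period).
- manip.camera(name): name is "scene" or "top" or "wrist"; returns a dict with "img" (480x640x3 uint8, red, green, blue), "intrinsics" (3x3 intrinsics, pixels), "world_from_camera" (4x4, takes a point from camera to world coordinates); the wrist camera has in their place "mount" (4x4, takes a point from camera to tool coordinates, whose origin is the TCP and whose axes are the tool frame's). Camera axes: x right, y up, looking along -z (the intrinsics and any distortion apply to the point x, -y, -z); pixel columns grow to the right and rows downward; lengths in mm; the calibration is good to about 2 mm. A picture is of the moment at which its call begins: read the wrist's pose just before it. There is no depth.
- manip.job_done(): hands the job in, once; it reports no verdict.
Trained networks look in the newest picture that a camera, given by its name, has taken for a name from the list of things; names that differ only in an ending like _2 or _b are one class to them, and where a whole thing is asked for, a point or a joint stands for the part that bears it (a point fixed in the world has none). Each returns a list of dicts, best first, with "conf" (0 to 1); they miss things now and then, are a little off and sometimes report something else, mostly with a low value. They report only what shows in the picture. A call takes as long as a camera call. They do not tell look-alikes from the thing itself.
- manip.search_frame(camera, query): "bbox" ([left, top, right, bottom] in pixels, round what is visible of it).
The state is a dict: "t": time; "joint_pos": joint angles; "joint_velocities": joint speeds; "joint_torque": joint torques, N m; "tcp_pos": TCP position; "tool_rot": TCP orientation; "contact_force": force on the tool from outside, world axes, zero at the start; "wrist_torque": the same for the moment, N m; "gripper_width": finger opening in mm.
Only numpy, scipy, OpenCV 4.12 (cv2) and the standard library are available. Lean on these libraries where they do the work, as an engineer would, in place of code of your own. Each camera call takes 0.05 s, during which the arm holds its last target.

## Working session

There is one attempt and no reset: what is moved stays moved. The work goes in short steps, Python scripts to look and compute and a tool call to move; the robot and the scene stay as the last step left them, time stands still between calls to the robot, and variables do not carry over. Pictures are saved under pics/ and viewed, and the job is handed in when it is done.

Besides the shell and the picture viewer there is one more tool, called after "Call:" by a JSON object that holds its "api" and its "payload". step_arm: Moves the arm, as the interface text tells. Its arguments: {"type":"object","properties":{"increments":{"type":"array","items":{"type":"array","items":{"type":"array","items":{"type":"number"}}}},"grip_force":{"type":"number"}},"required":["increments"]}

```bash
mkdir -p pics; python3 - <<'E'
from workcell import manip
import cv2,json
s=manip.sense(); print({k:(v.tolist() if hasattr(v,'tolist') else v) for k,v in s.items()}); print(manip.tcp_to_grasp)
for c in ["scene","top","wrist"]:
    d=manip.camera(c); cv2.imwrite(f"pics/{c}0.png",d["img"][:,:,::-1])
    print(c,{k:(v.tolist() if hasattr(v,'tolist') else v) for k,v in d.items() if k!='img'})
    if c!="wrist":
        for q in ["rig","sounder_center","spare","flap","pull_bar","weight","cup","calculator"]:
            print(q,[( [round(x) for x in r["bbox"]],round(r["conf"],2)) for r in manip.search_frame(c,q)])
E
```

```text
{'t': 0.0, 'joint_pos': [-1.330468415079702, 0.49417034979709223, 1.346122536626098, -1.9821410877093178e-05, 1.3024558979217296, -0.09550010561260398], 'joint_velocities': [4.418023056901347e-05, 0.000779025794616084, 0.0004937442770064264, -0.000563440717347996, 0.0006540559455627017, 0.0009380681909388531], 'joint_torque': [0.004001975030405447, -87.88223505020142, -38.184839487075806, 0.0710277515463531, 0.053665159502997994, -0.00012512317880464252], 'tcp_pos': [205.87971467973796, -589.7353272371234, 213.3491396932198], 'tool_rot': [-0.576269526767029, 0.40971675649232653, -0.4090895445245659, 0.5767940330220096], 'contact_force': [0.3142631885050558, -0.9333012951791372, -0.562456136134121], 'wrist_torque': [0.0021870667777999604, -0.028710120680514536, -0.001074574732967612], 'gripper_width': 90.99180959915437}
-18.8
scene {'intrinsics': [[604.6639521121137, 0.0, 313.74521472713207], [0.0, 604.6639521121137, 247.9216859460783], [0.0, 0.0, 1.0]], 'world_from_camera': [[0.23948336361797423, -0.7186347103466034, 0.6528490419961374, 1558.890842017302], [0.9708100665426691, 0.1864
[... 1115 characters left out ...]
372], 0.68)]
spare [([228, 176, 248, 192], 0.63)]
flap [([265, 194, 358, 271], 0.73)]
pull_bar [([260, 195, 355, 271], 0.68)]
weight [([292, 175, 301, 189], 0.47)]
cup [([120, 194, 166, 228], 0.56)]
calculator [([458, 258, 522, 335], 0.8), ([122, 196, 165, 228], 0.26)]
wrist {'intrinsics': [[366.24829441654214, 0.0, 316.39340245436966], [0.0, 366.24829441654214, 238.28482809531764], [0.0, 0.0, 1.0]], 'mount': [[0.9999993681328975, -0.0010808003297472803, -0.00030919969454019805, -0.8868369238422824], [1.783628063657381e-05, 0.2902694838295955, -0.9569449443093186, -170.34092221603356], [0.0011240176470940814, 0.9569443341323179, 0.29026931969531605, 82.34263089839534], [0.0, 0.0, 0.0, 1.0]]}
```

View pics/scene0.png

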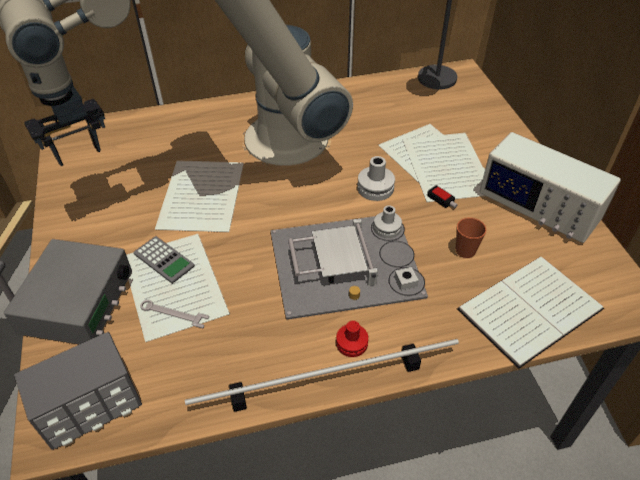

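View pics/top0.png

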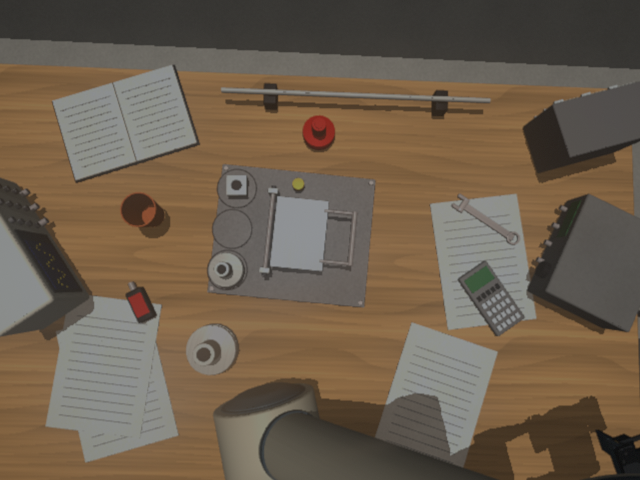

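The top view shows the sounder on the ring nearest the robot, at (226,270). The spare is on the far ring at (236,186), the flap is at (300,232) and the bar at (352,238). The larger look-alike at (211,349) and the red one at (319,131) are off the board. I'll zoom in for the corners.

```bash
python3 - <<'E'
import cv2
a=cv2.imread("pics/top0.png")[150:320,195:395]; cv2.imwrite("pics/top0z.png",cv2.resize(a,None,fx=4,fy=3.5,interpolation=cv2.INTER_CUBIC)[:600])
a=cv2.imread("pics/scene0.png")[195:325,260:440]; cv2.imwrite("pics/scene0z.png",cv2.resize(a,None,fx=4,fy=4,interpolation=cv2.INTER_CUBIC))
E
```

```text
(no output)
```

View pics/top0z.png

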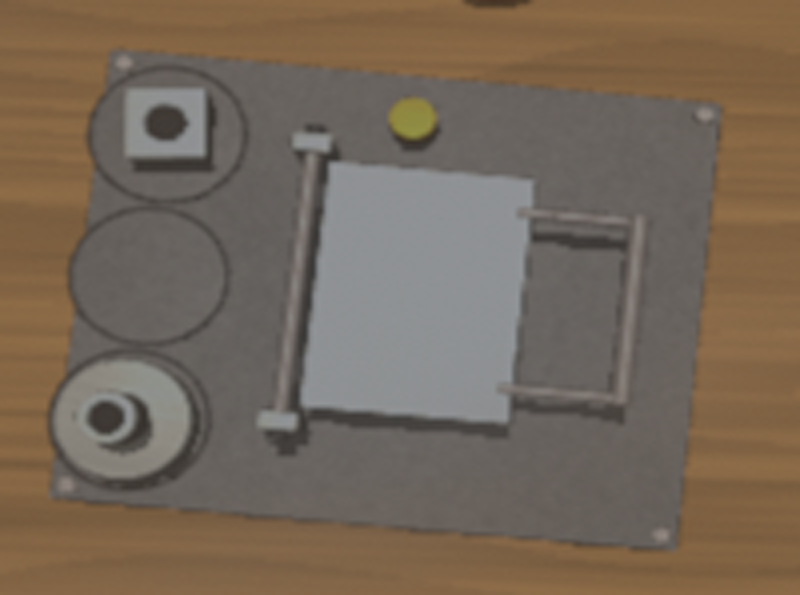

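View pics/scene0z.png

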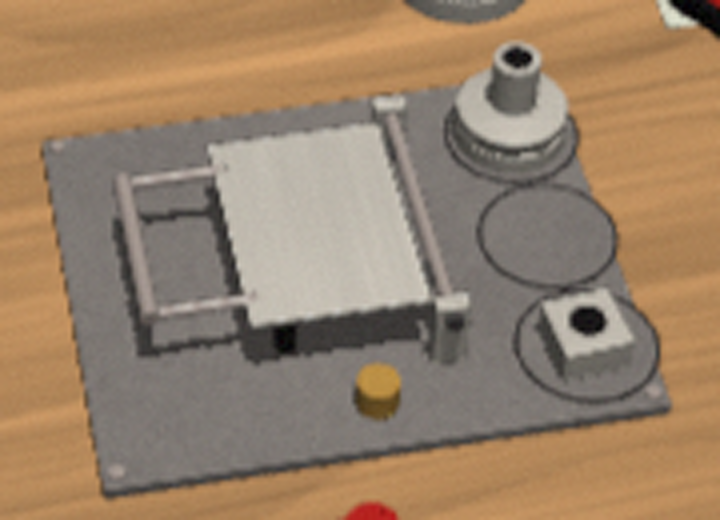

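```bash
cat > h.py <<'E'
import numpy as np
from scipy.optimize import least_squares
from scipy.spatial.transform import Rotation as R
K={'scene':(604.664,313.745,247.92),'top':(446.4515,326.84,242.92)}
W={'scene':np.array([[0.23948336361797423,-0.7186347103466034,0.6528490419961374,1558.890842017302],[0.9708100665426691,0.18641849435130034,-0.15091706220044374,-278.2862913738987],[-0.013248896166832514,0.669934547585693,0.7423019390393055,1218.348628507038]]),
'top':np.array([[0.028172377211180166,0.995677362259836,-0.08850371430378542,456.2426323148471],[-0.9992127830632778,0.030524725569806406,0.025338809992323352,-17.0310024666681],[0.0279308310869913,0.0877201881677365,0.9957535022597747,1040.7238333808882]])}
def proj(c,P):
    M=W[c]; p=M[:,:3].T@(np.asarray(P,float)-M[:,3]); f,cx,cy=K[c]
    return np.array([cx+f*p[0]/-p[2], cy+f*(-p[1])/(-p[2])])
def ray(c,uv,z):
    M=W[c]; f,cx,cy=K[c]; d=M[:,:3]@np.array([(uv[0]-cx)/f,-(uv[1]-cy)/f,-1]); o=M[:,3]
    return o+d*(z-o[2])/d[2]
def b2w(b,p):
    c,s=np.cos(b[2]),np.sin(b[2]); return np.array([b[0]+c*p[0]-s*p[1],b[1]+s*p[0]+c*p[1],p[2]])
E
python3 - <<'E'
from h import *
obs=[('top',(150,180,12),(222.75,164.3)),('top',(150,-180,12),(375,179.7)),('top',(-150,-180,12),(364.25,306.3)),('top',(-150,180,12),(208,292)),
('top',(0,140,12),(232.25,229.1)),('top',(0,-135,58),(352.75,238)),
('scene',(-150,-180,12),(270.75,230.75)),('scene',(150,-180,12),(286.75,317.5)),('scene',(150,180,12),(427,297)),('scene',(0,140,12),(396.75,254))]
for S in (['top'],['scene'],['top','scene']):
    O=[o for o in obs if o[0] in S]
    r=least_squares(lambda b:np.concatenate([proj(c,b2w(b,p))-uv for c,p,uv in O]),[500,100,0],x_scale=[1,1,.01]); print(S,r.x.round(3),np.abs(r.fun).max().round(2),r.fun.round(1))
b=r.x
for n,p in dict(mid=(0,140,12),out=(-95,140,12),hinge=(0,50,58),bar=(0,-135,58)).items(): print(n,b2w(b,p).round(1))
print('stem top',ray('top',(221.5,269.4),86).round(1),ray('scene',(389.25,209.25),86).round(1),'drum',ray('top',(225.5,269.4),43).round(1))
print('bar',ray('top',(352.75,238),58))
E
```

```text
['top'] [ 5.64338e+02  3.58980e+01 -6.40000e-02] 0.9 [-0.3 -0.5  0.5 -0.9  0.5  0.7 -0.6  0.5  0.1 -0.2 -0.2  0.3]
['scene'] [ 5.66161e+02  3.57400e+01 -6.90000e-02] 1.29 [-0.4 -0.5 -1.1  0.3  1.3 -0.6  0.2  0.4]
['top', 'scene'] [ 5.64786e+02  3.58590e+01 -6.60000e-02] 1.26 [-0.2 -0.8  0.6 -1.   0.4  0.6 -0.6  0.2  0.2 -0.4 -0.1  0.2 -0.6 -0.6
 -0.9  0.   1.3 -1.2  0.  -0.1]
mid [574.  175.6  12. ]
out [479.2 181.8  12. ]
hinge [568.1  85.8  58. ]
bar [555.9 -98.9  58. ]
stem top [477.8 180.6  86. ] [478.6 180.5  86. ] drum [479.1 180.7  43. ]
bar [556.29087096 -99.15058881  58.        ]
```

```bash
cat >> h.py <<'E'
def plan(target,yaw_dir=None,s=None):
    from workcell import manip
    s=s or manip.sense(); T=R.from_quat(s['tool_rot']).as_matrix()
    d=T.T@(np.array(target)-s['tcp_pos']); print('tool axes',T.round(3).tolist()); print('shift',d.round(1))
    if yaw_dir is not None:
        v=T.T@np.array(yaw_dir); a=np.degrees(np.arctan2(-v[2],v[0])); print('turn about y',a.round(2),'or',((a+180+180)%360-180).round(2))
E
python3 - <<'E'
from h import *
yb=[np.sin(.066),np.cos(.066),0]
plan([478.5,180.7,150],yb)
for px in [(205,352),(590,335),(530,262),(600,200)]:
  print(px,ray('top',px,100).round(),ray('top',px,0).round())
E
```

```text
tool axes [[0.329, 0.0, 0.944], [-0.944, 0.0, 0.329], [-0.0, -1.0, 0.0]]
shift [-637.9   63.9  511.3]
turn about y -156.98 or 23.02
(205, 352) [307. 203. 100.] [291. 227.   0.]
(590, 335) [ 362. -602.  100.] [ 352. -665.    0.]
(530, 262) [ 512. -476.  100.] [ 518. -525.    0.]
(600, 200) [ 652. -632.  100.] [ 672. -697.    0.]
```

Call:
{"api": "step_arm", "payload": {"increments": [[[-638,20,511,23,0.75],[-638,20,511,23,0.75],[-638,20,511,23,0.75],[-638,20,511,23,0.75],[-638,20,511,23,0.75],[-638,20,511,23,0.75],[-638,20,511,23,0.75],[-638,20,511,23,0.75],[-638,20,511,23,0.75],[-638,20,511,23,0.75],[-638,20,511,23,0.75],[-638,20,511,23,0.75]]], "grip_force": 8}}

```text
t: 1.95
tcp_pos: [372.7, -117.0, 201.9]
tool_rot: [0.483, -0.516, 0.517, -0.483]
contact_force: [0.8, -1.0, 0.7]
gripper_width: 68.1
```

```bash
python3 - <<'E'
from h import *
plan([478.5,180.7,150],[np.sin(.066),np.cos(.066),0])
E
```

```text
tool axes [[-0.066, 0.001, 0.998], [-0.998, -0.0, -0.066], [0.0, -1.0, 0.001]]
shift [-304.    51.9   85.9]
turn about y 179.99 or -0.01
```

Call:
{"api": "step_arm", "payload": {"increments": [[[-300,50,85,0,0.75],[-300,50,85,0,0.75],[-300,50,85,0,0.75],[-300,50,85,0,0.75],[-300,50,85,0,0.75],[-300,50,85,0,0.75],[-300,50,85,0,0.75],[-300,50,85,0,0.75],[-300,50,85,0,0.75],[-300,50,85,0,0.75],[-300,50,85,0,0.75],[-300,50,85,0,0.75]]]}}

```text
t: 2.95
tcp_pos: [476.7, 174.1, 151.9]
tool_rot: [0.483, -0.516, 0.516, -0.483]
contact_force: [0.2, -0.4, 0.5]
gripper_width: 68.1
```

```bash
python3 - <<'E'
from h import *
from workcell import manip
import cv2
plan([478.5,180.7,50],[np.sin(.066),np.cos(.066),0])
d=manip.camera("wrist");cv2.imwrite("pics/w1.png",d["img"][:,:,::-1])
E
```

```text
tool axes [[-0.067, -0.0, 0.998], [-0.998, -0.0, -0.067], [0.0, -1.0, -0.0]]
shift [ -6.7 101.9   1.4]
turn about y 179.97 or -0.03
```

View pics/w1.png

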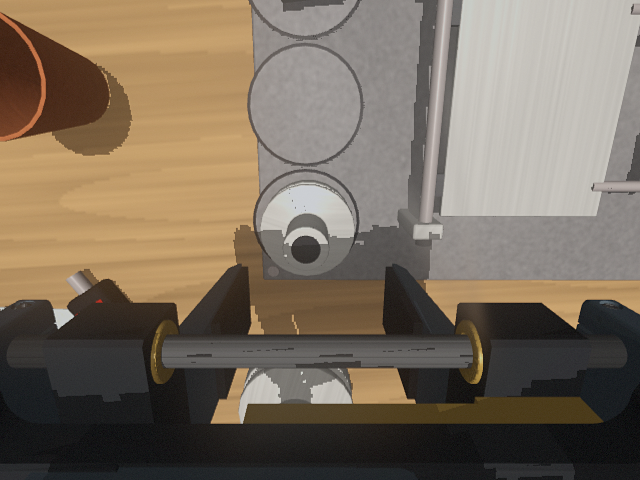

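The wrist view shows the stem top at (306,250) and the middle ring at (306,104), with the cup at the left edge. I'll cross-check these.

```bash
cat >> h.py <<'E'
KW=(366.248,316.393,238.285)
MT=np.array([[0.9999993681328975,-0.0010808003297472803,-0.00030919969454019805,-0.8868369238422824],[1.783628063657381e-05,0.2902694838295955,-0.9569449443093186,-170.34092221603356],[0.0011240176470940814,0.9569443341323179,0.29026931969531605,82.34263089839534]])
def wray(uv,z,s):
    T=R.from_quat(s['tool_rot']).as_matrix(); f,cx,cy=KW
    d=T@MT[:,:3]@np.array([(uv[0]-cx)/f,-(uv[1]-cy)/f,-1]); o=T@MT[:,3]+s['tcp_pos']
    return o+d*(z-o[2])/d[2]
E
python3 - <<'E'
from h import *
from workcell import manip
s=manip.sense()
print(s['tcp_pos'],wray((306,250),86,s),wray((306,104),12,s),wray((306,223),12,s),ray('top',(140,200),90),ray('top',(152,212),0))
E
```

```text
[476.72198338 174.0532228  151.9644975 ] [479.56906743 181.75291588  86.        ] [577.13801232 176.53225019  12.        ] [479.56006588 183.76498271  12.        ] [620.3421657  359.60657315  90.        ] [608.54054391 365.81136926   0.        ]
```

Call:
{"api": "step_arm", "payload": {"increments": [[[-7,30,2,0,0.75],[-7,60,2,0,0.75],[-7,85,2,0,0.75],[-7,102,2,0,0.75],[-7,102,2,0,0.75],[-7,102,2,0,0.75],[-7,102,2,0,0.5],[-7,102,2,0,0.42],[-7,102,2,0,0.39],[-7,102,2,0,0.36],[-7,102,2,0,0.33],[-7,102,2,0,0.3]]], "grip_force": 8}}

```text
t: 4.0
tcp_pos: [479.5, 181.9, 50.0]
tool_rot: [0.483, -0.516, 0.516, -0.484]
contact_force: [-0.9, 0.3, 4.8]
gripper_width: 31.6
```

```bash
python3 - <<'E'
from h import *
from workcell import manip
import cv2
s=manip.sense();print(s['t'],s['tcp_pos'],s['contact_force'],s['gripper_width'])
plan(s['tcp_pos']+b2w((0,0,-.066),(95,0,0)))
d=manip.camera("wrist");cv2.imwrite("pics/w2.png",d["img"][:,:,::-1])
E
```

```text
4.0 [479.52156239 181.8842309   50.02565844] [-0.94896215  0.33157111  4.7716417 ] 31.649308408840003
tool axes [[-0.065, 0.001, 0.998], [-0.998, 0.0, -0.065], [-0.0, -1.0, 0.001]]
shift [ 0.   0.1 95. ]
```

View pics/w2.png

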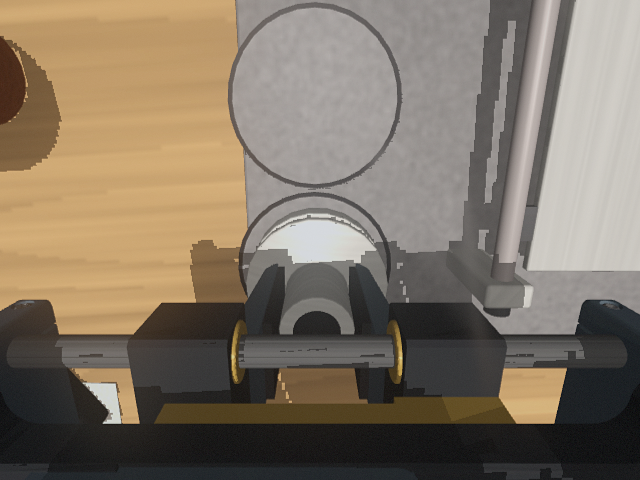

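```bash
python3 - <<'E'
from h import *
from workcell import manip
s=manip.sense();print(s['contact_force'])
print([wray(p,12,s).round(1) for p in [(315,95),(314,4),(314,187),(229,95),(402,95)]])
E
```

```text
[-1.34944057 -0.53491564  6.85403559]
[array([578.1, 177.1,  12. ]), array([620.4, 174.8,  12. ]), array([529.3, 180.8,  12. ]), array([581.1, 222.7,  12. ]), array([575.2, 130.9,  12. ])]
```

Call:
{"api": "step_arm", "payload": {"increments": [[[0,0,4,0,0.3],[0,0,12,0,0.3],[0,0,22,0,0.3],[0,0,32,0,0.3],[0,0,42,0,0.3],[0,0,52,0,0.3],[0,0,62,0,0.3],[-0.5,0,72,0,0.3],[-0.5,0,82,0,0.3],[-0.5,0,90,0,0.3],[-0.5,0,94.5,0,0.3],[-0.5,0,95.5,0,0.3]]]}}

```text
t: 5.05
tcp_pos: [575.9, 176.0, 49.6]
tool_rot: [0.483, -0.516, 0.516, -0.483]
contact_force: [2.3, 0.1, -1.4]
gripper_width: 32.1
```

Call:
{"api": "step_arm", "payload": {"increments": [[[0,0,0,0,0.3],[0,0,0,0,0.3],[0,0,0,0,0.3]]]}}

```text
t: 5.3
tcp_pos: [574.2, 176.1, 49.6]
tool_rot: [-0.484, 0.516, -0.516, 0.483]
contact_force: [0.4, 0.0, -3.5]
gripper_width: 31.9
```

```bash
python3 - <<'E'
from h import *
from workcell import manip
import cv2
s=manip.sense();print(s['t'],s['tcp_pos'],s['contact_force'],s['gripper_width'])
d=manip.camera("wrist");cv2.imwrite("pics/w3.png",d["img"][:,:,::-1])
d=manip.camera("scene");cv2.imwrite("pics/s3.png",cv2.resize(d["img"][195:325,260:440,::-1],None,fx=4,fy=4))
E
```

```text
5.3 [574.1835028 176.1135257  49.6282281] [ 0.42831981  0.01827532 -3.48016937] 31.874707838048813
```

View pics/w3.png

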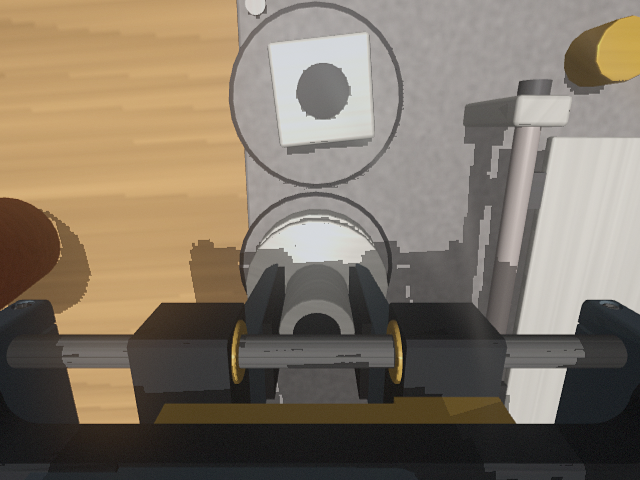

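View pics/s3.png

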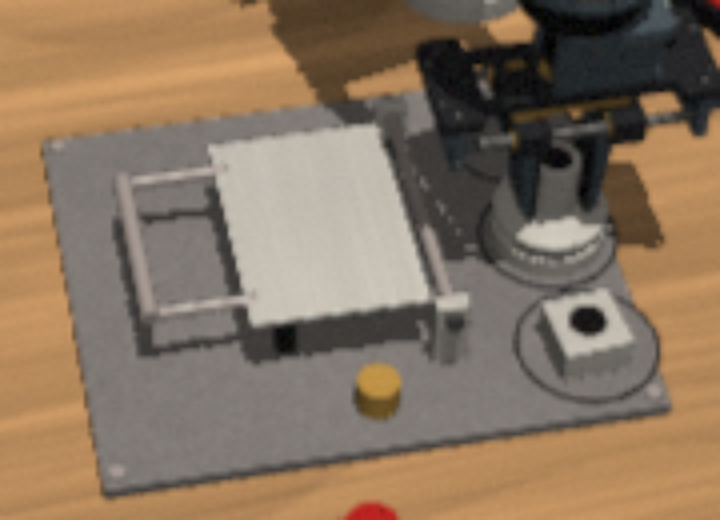

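Call:
{"api": "step_arm", "payload": {"increments": [[[0,0.5,0,0,0.3],[0,0.5,0,0,0.3],[0,0.5,0,0,0.4],[0,0.5,0,0,0.55],[0,0.5,0,0,0.7],[0,0.5,0,0,0.7],[0,0.5,0,0,0.7],[0,-20,0,0,0.7],[0,-45,0,0,0.7],[0,-75,0,0,0.7],[0,-100,0,0,0.7],[0,-100,0,0,0.7]]]}}

```text
t: 6.4
tcp_pos: [577.1, 176.7, 154.5]
tool_rot: [0.481, -0.515, 0.517, -0.486]
contact_force: [1.7, 0.0, 0.9]
gripper_width: 63.8
```

Call:
{"api": "step_arm", "payload": {"increments": [[[40,-10,-30,0,0.45],[80,-10,-50,0,0.45],[120,-10,-50,0,0.45],[160,-10,-50,0,0.45],[200,-10,-50,0,0.45],[240,-10,-50,0,0.45],[240,-10,-50,0,0.45],[240,-10,-50,0,0.45]]]}}

```text
t: 7.07
tcp_pos: [508.9, -62.4, 159.5]
tool_rot: [0.482, -0.517, 0.517, -0.482]
contact_force: [-0.4, -0.4, -0.4]
gripper_width: 41.2
```

```bash
python3 - <<'E'
from h import *
from workcell import manip
import cv2
s=manip.sense();print(s['t'],s['tcp_pos'],s['contact_force'],s['gripper_width'],s['joint_pos'])
for c in ('wrist','scene','top'):
    d=manip.camera(c);cv2.imwrite(f"pics/{c}4.png",d["img"][:,:,::-1])
a=cv2.imread("pics/top4.png")[150:320,195:395]; b=cv2.imread("pics/scene4.png")[195:325,260:440]
cv2.imwrite("pics/top4z.png",cv2.resize(a,None,fx=4,fy=3.5,interpolation=cv2.INTER_CUBIC)); cv2.imwrite("pics/scene4z.png",cv2.resize(b,None,fx=4,fy=4,interpolation=cv2.INTER_CUBIC))
plan([556,-99,100],[np.sin(.066),np.cos(.066),0])
E
```

```text
7.0667 [508.86379864 -62.42439987 159.48083518] [-0.44916527 -0.40409479 -0.38649944] 41.18040652217953 [-2.38453076e-01  4.03343022e-01  1.68763427e+00 -2.10994665e-04
  1.05057496e+00  1.40181671e+00]
tool axes [[-0.065, -0.0, 0.998], [-0.998, 0.0, -0.065], [-0.0, -1.0, -0.0]]
shift [36.7 59.5 49.5]
turn about y -179.95 or 0.05
```

View pics/top4z.png

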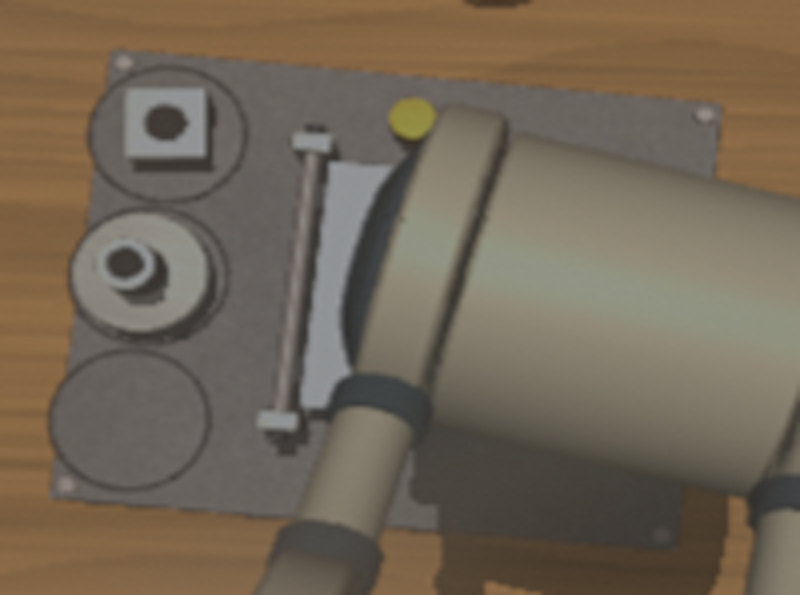

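View pics/scene4z.png

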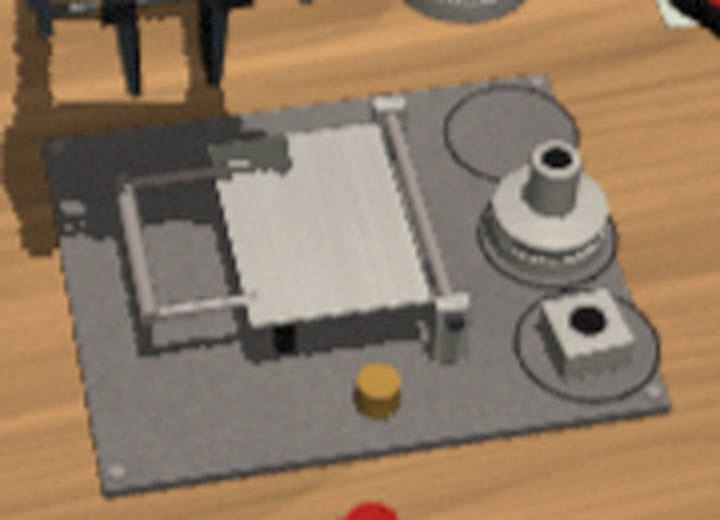

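View pics/wrist4.png

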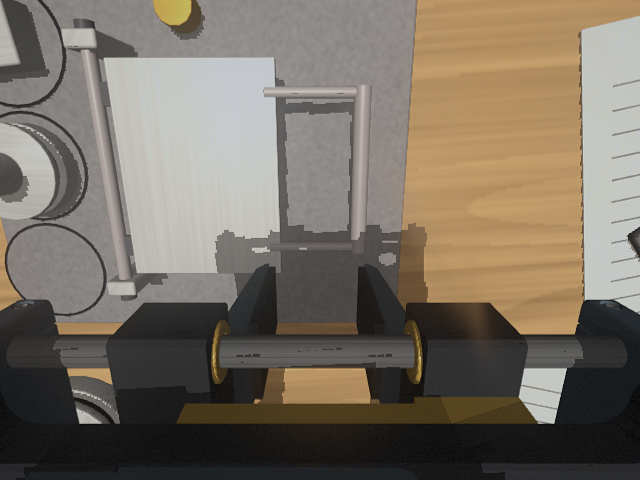

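```bash
python3 - <<'E'
from h import *
from workcell import manip
s=manip.sense()
print('stem',ray('top',(195+127/4,150+263/3.5),86).round(1),ray('scene',(260+556/4,195+157/4),86).round(1))
print('midring',ray('top',(232.25,229.1),12).round(1))
print('bar',[wray(p,60,s).round(1) for p in [(363,86),(357,250),(360,168)]])
E
```

```text
stem [572.7 174.1  86. ] [572.1 175.3  86. ]
midring [573.  175.9  12. ]
bar [array([616. , -97.1,  60. ]), array([498. , -89.3,  60. ]), array([560.8, -93.4,  60. ])]
```

Call:
{"api": "step_arm", "payload": {"increments": [[[20,0,30,0,0.45],[31,20,50,0,0.45],[31,45,50,0,0.45],[31,64,50,0,0.45],[31,64,50,0,0.45],[31,64,50,0,0.45],[31,64,50,0,0.45]]], "grip_force": 20}}

```text
t: 7.8
tcp_pos: [557.4, -93.4, 96.7]
tool_rot: [0.484, -0.516, 0.516, -0.484]
contact_force: [-0.6, 0.6, -0.3]
gripper_width: 41.1
```

```bash
python3 - <<'E'
from h import *
from workcell import manip
import cv2
s=manip.sense();print(s['t'],s['tcp_pos'],s['contact_force'],s['gripper_width'])
for c in ('wrist','scene'):
    d=manip.camera(c);cv2.imwrite(f"pics/{c}5.png",d["img"][:,:,::-1])
b=cv2.imread("pics/scene5.png")[155:325,230:440]
cv2.imwrite("pics/scene5z.png",cv2.resize(b,None,fx=3.5,fy=3.5,interpolation=cv2.INTER_CUBIC))
E
```

```text
7.8 [557.42993511 -93.44303461  96.66248633] [-0.59253838  0.59143629 -0.33036553] 41.09620587606586
```

View pics/wrist5.png

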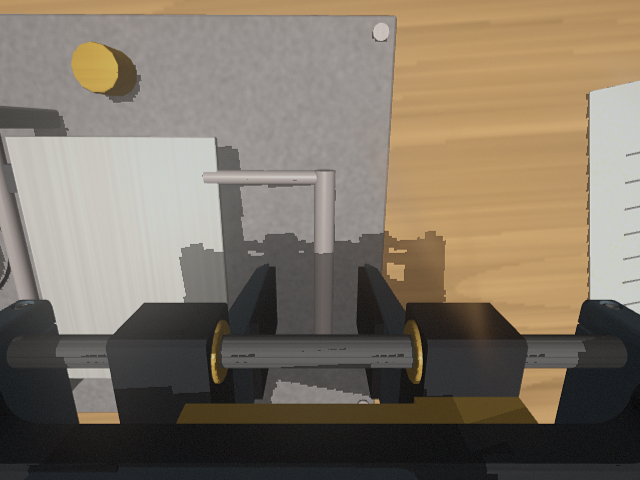

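View pics/scene5z.png

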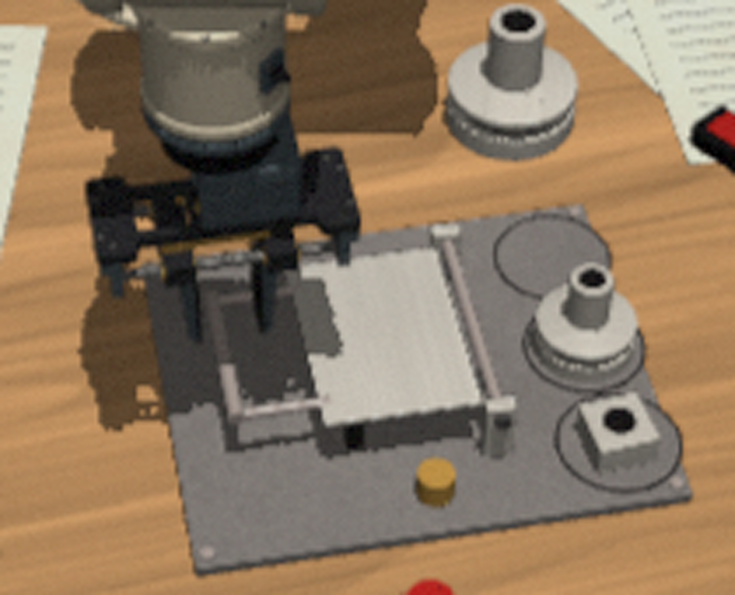

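Call:
{"api": "step_arm", "payload": {"increments": [[[3.5,5,0,0,0.45],[3.5,25,0,0,0.45],[3.5,45,0,0,0.45],[3.5,57,0,0,0.45],[3.5,57,0,0,0.45],[3.5,57,0,0,0.45],[3.5,57,0,0,0.3],[3.5,57,0,0,0.2],[3.5,57,0,0,0.1],[3.5,57,0,0,0.05],[3.5,57,0,0,0.05],[3.5,57,0,0,0.05]]], "grip_force": 20}}

```text
t: 8.9
tcp_pos: [556.9, -97.7, 39.1]
tool_rot: [0.483, -0.516, 0.516, -0.484]
contact_force: [-0.0, 2.7, 5.5]
gripper_width: 11.6
```

```bash
python3 - <<'E'
from h import *
from workcell import manip
import cv2
s=manip.sense();print(s['t'],s['tcp_pos'],s['contact_force'],s['gripper_width'])
for c in ('wrist',):
    d=manip.camera(c);cv2.imwrite(f"pics/{c}6.png",d["img"][:,:,::-1])
for c,uv in (('w',(0,0)),):
    pass
E
```

```text
8.9 [556.92620147 -97.66697113  39.09069206] [-0.04918847  2.73786509  5.54684122] 11.573625447380367
```

View pics/wrist6.png

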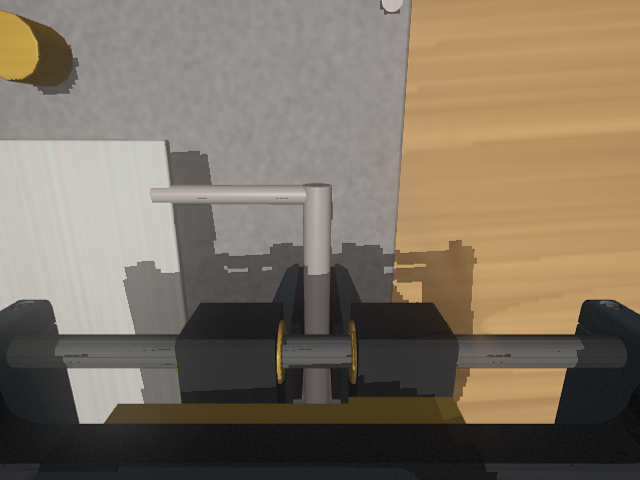

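Call:
{"api": "step_arm", "payload": {"increments": [[[-0.1,-6.5,0,0,0.05],[-0.7,-16.1,0,0,0.05],[-1.8,-25.7,0,0,0.05],[-3.4,-35.3,0,0,0.05],[-5.5,-44.8,0,0,0.05],[-8.1,-54.1,0,0,0.05],[-11.2,-63.3,0,0,0.05],[-14.7,-72.3,0,0,0.05],[-18.7,-81.1,0,0,0.05],[-21.7,-86.9,0,0,0.05],[-24.0,-91.1,0,0,0.05],[-24.8,-92.5,0,0,0.05]]], "grip_force": 20}}

```text
t: 9.95
tcp_pos: [558.5, -73.6, 132.7]
tool_rot: [0.484, -0.515, 0.517, -0.483]
contact_force: [-0.4, -10.5, 2.7]
gripper_width: 11.1
```

Call:
{"api": "step_arm", "payload": {"increments": [[[-5,-8.3,0,0,0.05],[-10.5,-16.2,0,0,0.05],[-16.4,-23.9,0,0,0.05],[-21.6,-30.1,0,0,0.05],[-26,-34.8,0,0,0.05],[-28.7,-37.6,0,0,0.05],[-29.4,-38.3,0,0,0.05],[-29.4,-38.3,0,0,0.05],[-29.4,-38.3,0,0,0.05],[-29.4,-38.3,0,0,0.05]]]}}

```text
t: 10.78
tcp_pos: [560.5, -45.8, 171.3]
tool_rot: [0.484, -0.515, 0.517, -0.483]
contact_force: [-4.7, -19.6, 15.5]
gripper_width: 11.5
```

```bash
python3 - <<'E'
from h import *
from workcell import manip
import cv2
s=manip.sense();print(s['t'],s['tcp_pos'],s['contact_force'],s['gripper_width'],np.abs(s['joint_velocities']).max())
for c in ('wrist','scene','top'):
    d=manip.camera(c);cv2.imwrite(f"pics/{c}7.png",d["img"][:,:,::-1])
b=cv2.imread("pics/scene7.png")[155:325,230:440]
cv2.imwrite("pics/scene7z.png",cv2.resize(b,None,fx=3.5,fy=3.5,interpolation=cv2.INTER_CUBIC))
E
```

```text
10.7833 [560.45460098 -45.81789791 171.28329452] [ -4.73210938 -19.62253522  15.51247333] 11.474922781781132 0.002363922254185415
```

View pics/wrist7.png

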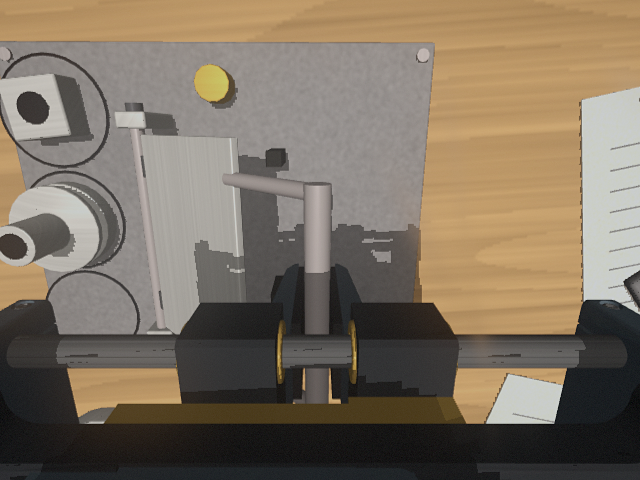

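View pics/scene7z.png

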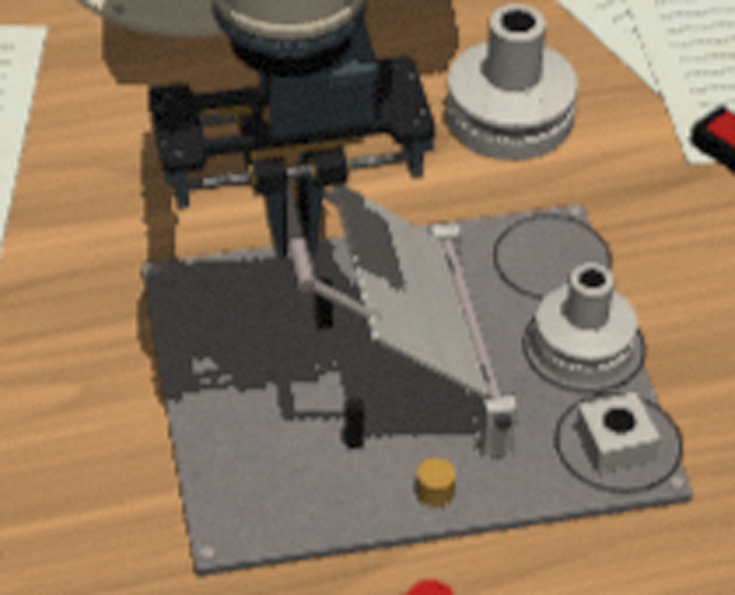

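Call:
{"api": "step_arm", "payload": {"increments": [[[0.5,-0.5,0,0,0.05],[1,-1,0,0,0.05],[1.5,-1.3,0,0,0.05],[1.5,-1.3,0,0,0.05],[1.5,-1.3,0,0,0.05],[1.5,-1.3,0,0,0.05]]]}}

```text
t: 11.43
tcp_pos: [560.4, -45.7, 171.5]
tool_rot: [0.483, -0.516, 0.517, -0.483]
contact_force: [2.4, -7.1, 3.2]
gripper_width: 11.3
```

```bash
python3 - <<'E'
from h import *
from workcell import manip
import cv2
s=manip.sense();print(s['t'],s['tcp_pos'],s['contact_force'],s['gripper_width'])
for c in ('wrist','scene','top'):
    d=manip.camera(c);cv2.imwrite(f"pics/{c}8.png",d["img"][:,:,::-1])
b=cv2.imread("pics/scene8.png")[200:290,290:390]
cv2.imwrite("pics/scene8z.png",cv2.resize(b,None,fx=6,fy=6,interpolation=cv2.INTER_CUBIC))
b=cv2.imread("pics/wrist8.png")[80:350,90:390]
cv2.imwrite("pics/wrist8z.png",cv2.resize(b,None,fx=2,fy=2,interpolation=cv2.INTER_CUBIC))
E
```

```text
11.4333 [560.38468992 -45.73963661 171.54735154] [ 2.35053642 -7.06881413  3.15055803] 11.293037790829214
```

View pics/scene8z.png

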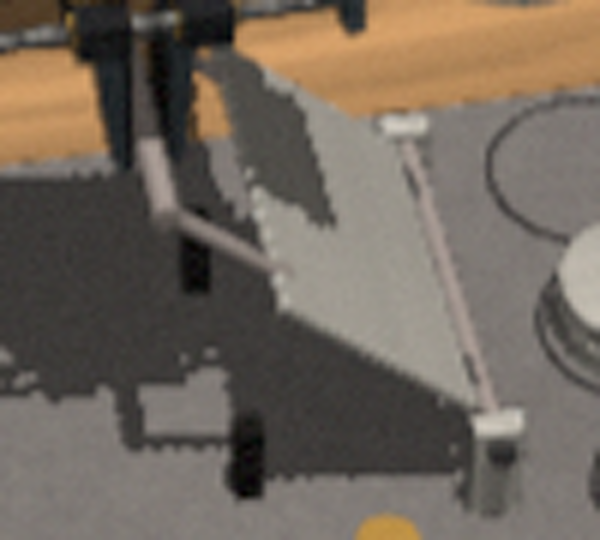

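View pics/wrist8z.png

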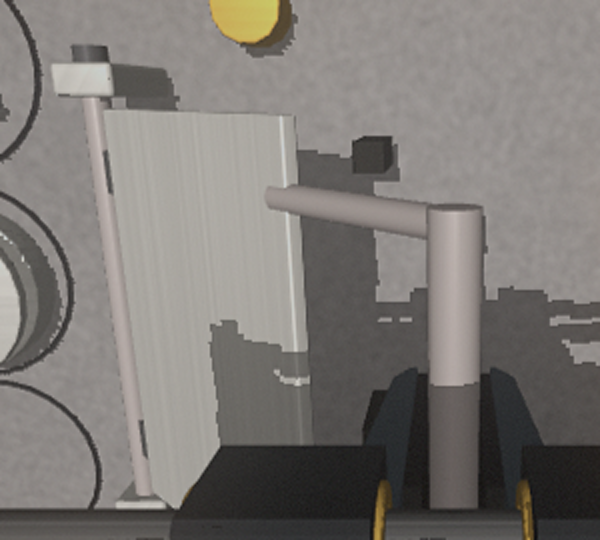

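View pics/top8.png

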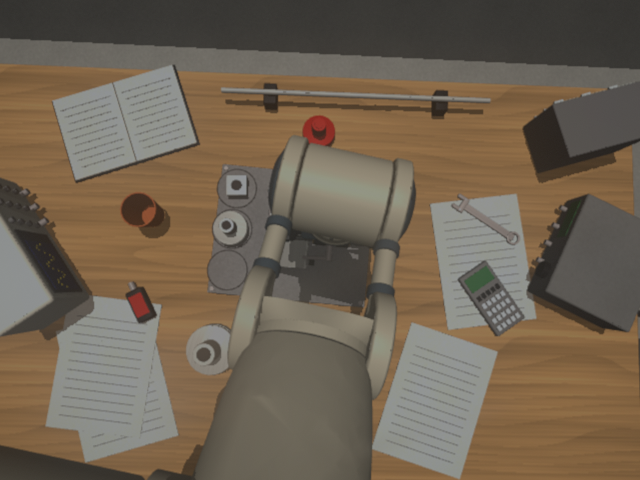

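```bash
python3 - <<'E'
from h import *
from workcell import manip
s=manip.sense()
def wproj(P):
    T=R.from_quat(s['tool_rot']).as_matrix(); pt=T.T@(P-s['tcp_pos']); p=MT[:,:3].T@(pt-MT[:,3]); f,cx,cy=KW
    return np.array([cx+f*p[0]/-p[2],cy-f*p[1]/-p[2]])
def fl(x,r,h,a): return (x,50-r*np.cos(a)+h*np.sin(a),58+r*np.sin(a)+h*np.cos(a))
def fit(pr,flaps,fixed):
    def f(v):
        b=(564.8+v[0],35.9+v[1],-.066+v[3]/100); a=v[2]
        return np.concatenate([pr(b2w(b,fl(*p,a)))-uv for p,uv in flaps]+[pr(b2w(b,p))-np.array(uv) for p,uv in fixed])
    r=least_squares(f,[0,0,.78,0]); print(r.x[:2].round(1),r.x[3].round(2),'deg',np.degrees(r.x[2]).round(2),r.fun.round(1))
print('wrist')
fit(wproj,[((60,185,0),(317.5,184)),((78,125,2.5),(231.5,137.5))],[((88,50,68),(131.5,119.5)),((88,50,58),(135,128))][:1]+[((150,-180,12),(434,43)),((0,140,12),(66,231))])
print('scene')
fit(lambda P:proj('scene',P),[((60,185,0),(317.5,236.5)),((78,125,0),(337.3,251.8))],[((150,-180,12),(286.75,317.5)),((150,180,12),(427,297)),((-150,-180,12),(270.75,230.75)),((88,50,68),(290+498/6,200+421/6))])
b=(564.8,35.9,-.066)
g=s['tcp_pos']+[0,0,18.8]; c,sn=np.cos(-.066),np.sin(-.066); d=g[:2]-np.array(b[:2]); yb=-sn*d[0]+c*d[1]
print('grasp board y',yb,'angle',np.degrees(np.arctan2(g[2]-58,50-yb)),np.hypot(g[2]-58,50-yb))
E
```

```text
wrist
[-0.8  4.1] 0.5 deg 42.6 [ 1.2  0.9 -1.4  2.  -5.1  2.6 -1.1 -1.3  7.9 -8.3]
scene
[ 1.1 -0. ] -0.43 deg 44.14 [ 0.3  0.3 -0.2  0.  -1.2  0.2  1.3 -0.6 -0.3 -0.6  0.   0.4]
grasp board y -81.73693411512353 angle 45.128451757311325 186.72324376733857
```

```bash
python3 - <<'E'
import cv2
a=cv2.imread("pics/wrist8.png"); cv2.imwrite("pics/w8a.png",cv2.resize(a[20:300,0:440],None,fx=1.8,fy=1.8,interpolation=cv2.INTER_CUBIC))
E
```

```text
(no output)
```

View pics/w8a.png

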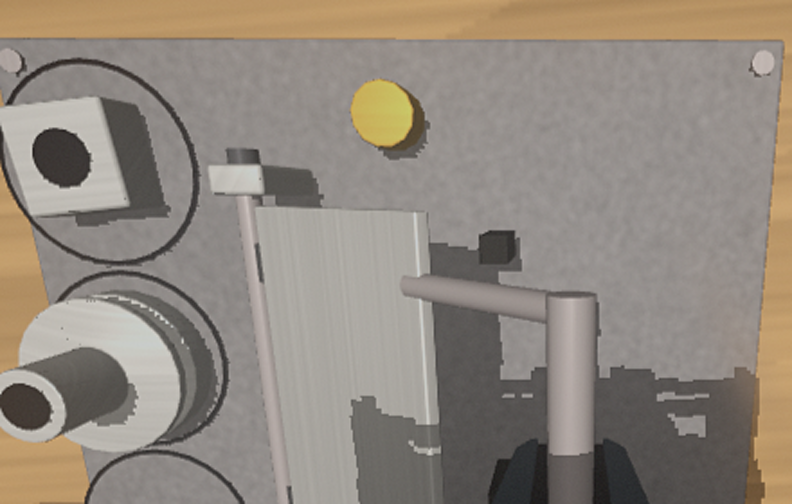

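```bash
python3 - <<'E'
from h import *
from workcell import manip
s=manip.sense(); s['tcp_pos']=np.array(s['tcp_pos'])
def wproj(P,t,w):
    T=R.from_quat(s['tool_rot']).as_matrix(); pt=T.T@(P-s['tcp_pos'])+t; p=R.from_rotvec(w).as_matrix()@(MT[:,:3].T@(pt-MT[:,3])); f,cx,cy=KW
    return np.array([cx+f*p[0]/-p[2],cy-f*p[1]/-p[2]])
def fl(x,r,h,a): return (x,50-r*np.cos(a)+h*np.sin(a),58+r*np.sin(a)+h*np.cos(a))
F=[((60,185,0),(317.8,184.5)),((78,125,2.5),(230.6,137.2)),((56,125,0),(230,178))]
X=[((88,50,68),(131,120)),((150,-180,12),(435,42.2)),((95,140,12),(56,110.6)),((0,140,12),(71,218))]
b0=(564.8,35.9,-.066)
def f(v,full=True):
    b=(b0[0]+v[0],b0[1]+v[1],b0[2]+v[2]/100); w=v[4:7]/100
    r=[wproj(b2w(b,fl(*p,v[3])),0,w)-uv for p,uv in F[:2]]+[wproj(b2w(b,p),0,w)-np.array(uv) for p,uv in X]
    pr=[v[0]/2,v[1]/2,v[2],*(v[4:7]/1.)]  # priors
    return np.concatenate(r+[pr])
r=least_squares(f,[0,0,0,.78,0,0,0]); print(r.x.round(2),'deg',np.degrees(r.x[3]).round(2),r.fun.round(1))
E
```

```text
[ 0.57  0.91 -0.28  0.77 -0.18  0.54 -0.45] deg 44.02 [ 0.2  0.  -0.3 -0.  -1.6 -1.3  1.7  1.  -2.3 -0.1  2.9  1.4  0.3  0.5
 -0.3 -0.2  0.5 -0.4]
```

Call:
{"api": "step_arm", "payload": {"increments": [[[0,-0.7,0,0,0.05],[0,-1.4,0,0,0.05],[0,-2,0,0,0.05],[0,-2,0,0,0.05],[0,-2,0,0,0.05],[0,-2,0,0,0.05],[0,-2,0,0,0.05]]]}}

```text
t: 12.17
tcp_pos: [560.4, -44.6, 172.9]
tool_rot: [-0.483, 0.516, -0.516, 0.484]
contact_force: [5.6, 2.3, -4.8]
gripper_width: 11.5
```

```bash
python3 - <<'E'
from h import *
from workcell import manip
import cv2
s=manip.sense();print(s['t'],s['tcp_pos'],s['contact_force'],s['gripper_width'])
d=manip.camera('scene')["img"][:,:,::-1]; w=manip.camera('wrist')["img"][:,:,::-1]
cv2.imwrite("pics/scene9z.png",cv2.resize(d[200:290,290:390],None,fx=6,fy=6,interpolation=cv2.INTER_CUBIC))
cv2.imwrite("pics/w9a.png",cv2.resize(w[20:300,0:440],None,fx=1.8,fy=1.8,interpolation=cv2.INTER_CUBIC))
E
```

```text
12.1667 [560.35864333 -44.62602572 172.88842164] [ 5.63459961  2.31193409 -4.84100572] 11.472939077445456
```

View pics/scene9z.png

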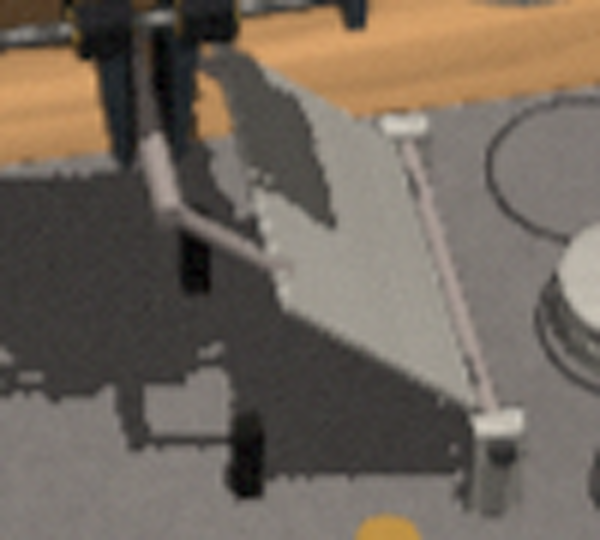

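View pics/w9a.png

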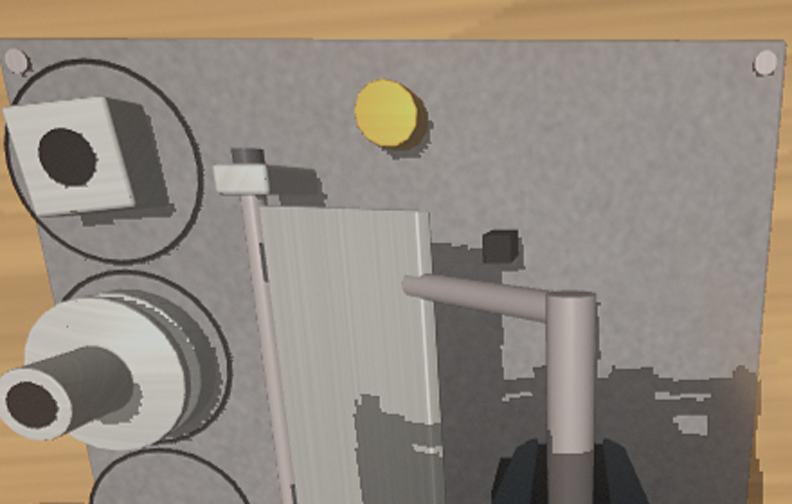

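Call:
{"api": "step_arm", "payload": {"increments": [[[0,0,0,0,0.05],[0,0,0,0,0.05],[0,0,0,0,0.05],[0,0,0,0,0.05],[0,0,0,0,0.05],[0,0,0,0,0.05],[0,0,0,0,0.05],[0,0,0,0,0.05],[0,0,0,0,0.05],[0,0,0,0,0.05],[0,0,0,0,0.05],[0,0,0,0,0.05]]]}}

```text
t: 13.27
tcp_pos: [560.4, -44.6, 172.9]
tool_rot: [-0.483, 0.516, -0.516, 0.484]
contact_force: [5.6, 1.3, -4.5]
gripper_width: 11.3
```

```bash
python3 - <<'E'
from h import *
from workcell import manip
import cv2
s=manip.sense(); s['tcp_pos']=np.array(s['tcp_pos']);print(s['t'],s['tcp_pos'],s['contact_force'],s['gripper_width'])
d=manip.camera('scene')["img"][:,:,::-1]
p=cv2.imread("pics/scene9z.png"); n=cv2.resize(d[200:290,290:390],None,fx=6,fy=6,interpolation=cv2.INTER_CUBIC)
print('diff',np.abs(p.astype(int)-n).mean())
def fl(x,r,h,a): return (x,50-r*np.cos(a)+h*np.sin(a),58+r*np.sin(a)+h*np.cos(a))
# scene: bar end (168,212), corner (285,308)
b=(564.8,35.9,-.066)
r=least_squares(lambda v:np.concatenate([proj('scene',b2w((b[0]+v[1],b[1]+v[2],b[2]),fl(*q,v[0])))-uv for q,uv in [((60,185,0),(290+170/6,200+210/6)),((78,125,0),(290+284/6,200+309/6))]]+[proj('scene',b2w((b[0]+v[1],b[1]+v[2],b[2]),(88,50,68)))-np.array([290+498/6,200+421/6])]),[.78,0,0]);print(np.degrees(r.x[0]),r.x,r.fun.round(1))
E
```

```text
13.2667 [560.35215857 -44.61783688 172.86994307] [ 5.63271608  1.27447181 -4.4675605 ] 11.264671194579481
diff 1.7883837448559672
45.15980042019457 [ 0.78818721 -0.26725854 -0.79103577] [ 0.1  0.7  0.2 -0.6 -0.3 -0.1]
```

The estimates now agree at about 45° and the hold is steady, so I'm handing in.

```bash
python3 -c "
from workcell import manip
print(manip.job_done()); s=manip.sense(); print(s['t'],s['tcp_pos'])"
```

```text
the job is handed in; nothing more can be done
None
the job is handed in; nothing more can be done
```

The sounder is standing in the middle ring and the flap is held at about 45°. I handed the job in at about 13.3 s on the robot's clock, well inside the 51 s limit.

- **Sounder:** I gripped it by the stem at about 8 N and slid it 95 mm along the board. After I let go, the top and scene views put it within about 2 mm of the ring centre, standing upright. Before release the force reading was about 3.5 N downward, close to its weight. It may therefore have been slightly unloaded then, although the tool height did not rise.
- **Flap:** I raised it by the pull bar, and the bar is still gripped at 20 N. The final angle estimates were 45.2° from the scene view and 45.1–45.6° from the tool position. After a further second of holding, the tool position had not changed and the wrist force was about 7 N.
- **Disagreements:** Before the last small correction, the camera fits read about 44.0–44.1° while the tool position gave 45.1°. Side force on the bar also reached about 20 N sideways and 15 N upward before I eased it off. I did not repeat the wrist-camera fit after the correction.
- **Everything else:** The spare, the weight and the look-alikes looked unmoved in the later pictures.

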